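# Set the brake of the bowl turntable

## Robot

A 6-joint arm with a two-finger parallel gripper is mounted at the origin on the work surface. World frame = base frame: x ahead of the robot, y to its left, z up, the work surface at z = 0. Lengths are in mm, angles in degrees, forces in N, time in s.
With the tool pointing down it reaches from about 350 to 800 mm from the base axis. Payload 7.3 kg.
Tool frame: the origin (TCP) lies at the very end of the fingers, on their centre line; the grasp point (between the pads) lies ctrl.grasp_offset behind it (ctrl.grasp_offset is the distance from the TCP to the grasp point, in mm); z points along the fingers, x is the direction in which the jaws open and shut, and the axes are right-handed (so a half turn about z gives the same grasp; the last joint's range is limited). The gripper opens to 85 mm and grips with 20 to 120 N. Pads are 22 mm wide; open, the fingers measure 114 mm over their backs; the gripper's body (76 mm by 85 mm) begins 54 mm behind the grasp point. The pads swing forward as they close: fully open they stand 13 mm farther back than shut.
Start: joints at [-83.079, 19.595, 87.324, -0, 73.075, -8.365], TCP at [138.436, -506.438, 231.322] pointing down, gripper open.
Joint ranges: [-145.02, 145.02], [-44.19, 115.74], [2.07, 154.8], [-57.11, 237.11], [16.16, 152.29], [-177.93, 177.93]. Speed limits (degrees/s): [147.25, 147.25, 180, 180, 180, 180].

## Interface

Orientations are given as [roll, pitch, yaw] about the fixed x, y, z axes, in that order (R = Rz(yaw) Ry(pitch) Rx(roll)).
In Python, from workcell import ctrl gives the robot as it stands.
- The arm moves only by the shell command python3 -m inch 'ROWS' [FORCE]. ROWS is JSON, one flat list of numbers, 5 for each row, row after row: the shift along the tool's x, y, z in cm, then the turn about the tool's z in rad, then the opening, from -1 (shut) to 1 (fully open). In form: [x, y, z, spin, hand, x, y, z, spin, hand, ...]. A call has exactly 10 rows; each row shifts and turns the commanded pose from where the row before left it, along the tool's axes as they then stand; what a row does not reach is not made up. A row lasts 1/12 s, in which the tool goes at most 41.7 mm and 7.16 degrees, less where a joint would pass 70% of its speed; a pose out of reach is approached as far as the arm can. A call is refused whole if a number of a shift passes 4.17 or a number of a turn 0.125, either way. A call with a gripper value outside its range is refused whole. The fingers move at their own pace and stop on an object; FORCE is the grip in N (left out, the last holds). Time passes only in rows, so rows that do not move let the fingers close, or fill a call up. It gives the time, the measured TCP pose, the force and the opening at its end, in the units of the state.
- ctrl.get_state(): the state, without advancing time (a new reading comes with each control period).
- ctrl.capture(name): name is "scene" or "top" or "wrist"; returns a dict with "pixels" (480x640x3 uint8, red, green, blue), "depth" (480x640 float32, mm along the optical axis (not along the pixel's ray), 0 where there is no reading), "fx", "fy", "cx", "cy" (pixels), "D" ([k1, k2, p1, p2, k3] as OpenCV has them; the pictures are not rectified), "position" and "rotation" of the camera in the world. Camera axes: x right, y down, z forward; pixel columns grow to the right and rows downward; lengths in mm; the calibration is good to about 2 mm. A picture is of the moment at which its call begins.
- ctrl.job_done(): hands the job in, once; it reports no verdict.
Trained networks look in the newest picture that a camera, given by its name, has taken for a name from the list of things; names that differ only in an ending like _2 or _b are one class to them, and where a whole thing is asked for, a point or a joint stands for the part that bears it (a point fixed in the world has none). Each returns a list of dicts, best first, with "score" (0 to 1); they miss things now and then, are a little off and sometimes report something else, mostly with a low value. They report only what shows in the picture. A call takes as long as a camera call. They do not tell look-alikes from the thing itself.
- ctrl.find_in(camera, query): "point" ([column, row] in pixels, amid what is visible of it).
- ctrl.masks_of(camera, query): "region" (480x640 bool, what is visible of it) and "point" ([column, row] in pixels, amid what is visible of it).
- ctrl.pinpoint(camera, query): "point" ([column, row] in pixels: a listed point, or the origin of a listed thing).
The state is a dict: "t": time; "q": joint angles; "qd": joint speeds; "effort": joint torques, N m; "tcp_pos": TCP position; "tcp_rot": TCP orientation; "force": force on the tool from outside, world axes, zero at the start; "wrist_torque": the same for the moment, N m; "opening": finger opening in mm.
Only numpy, scipy, OpenCV 4.12 (cv2) and the standard library are available. Lean on these libraries where they do the work, as an engineer would, in place of code of your own. Each camera call takes 0.05 s, during which the arm holds its last target.

## Task

Take the round wooden foot blank from the bench and balance it, lying flat and centred, on the crown of the upside-down bowl, and let go of it. Then, with that load on, turn the turntable's wing-headed brake screw clockwise until it seats, and back it off a quarter turn. Finish while still gripping the screw there, with the foot still balanced on the bowl and the other things on the bench left where they are.

Things in the scene. Friction and masses are not known exactly. Their poses are not given: they have to be found in the camera images.
- foot_center (a point): the foot blank: a plain light-wood disc, 50 mm in diameter and 30 mm tall, 30 to 60 g, lying flat on the bench to the left of the turntable; this point is its centre, half-way up; z is its axis. It is the only round straight-sided one: a square block and a waisted knob lie near it
- crown (a point): the highest point of the upside-down wooden bowl, 87 mm above the bench. The bowl is a smooth cap of a sphere of radius 80 mm, 50 mm tall and 148 mm wide at the rim; it sits on a round turntable (160 mm) that turns stiffly about the vertical through this point. The flat underside of the foot rests on this point, so the foot's centre is then 15 mm above it
- stand: the plywood base of the turntable, fixed to the bench, a disc 184 mm wide and 18 mm thick with a tongue along its own -y; origin on the bench under the crown; z up. On the tongue, 155 mm from the turntable's axis along -y, stands a grey block 50 x 50 mm, its top 50 mm above the bench, carrying the screw
- screw_grip (a point): the brake screw's steel wing head: an upright flat bar 42 mm long (its own x), 12 mm thick (its own y) and 32 mm tall on a round flange 34 mm wide, on a vertical axis. This point is on the axis, 80 mm above the bench, 11 mm below the top of the bar and 23 mm above the flange; it turns with the screw, x along the bar; z up. The screw does not rise or sink noticeably
- screw (a joint): angle of the brake screw in rad: it grows as the screw is turned clockwise seen from above, and stops hard at 3.0, where the screw is seated; it starts 1.0 to 2.6 rad short of that. A quarter turn is 1.57. Turning takes about 0.05 N m and it stays where it is left
- square_blank: a square wooden block, 42 x 42 x 30 mm, a bystander lying near the foot; origin: centre of its underside
- drawer_knob: a small turned wooden drawer knob standing up, 38 mm wide at its head, 42 mm tall, narrow waist, a bystander; origin: centre of its underside
- sanding_block: a cork sanding block 80 x 50 x 30 mm, bystander; origin: centre of its underside
- chisel: a chisel lying on the bench, 250 mm long, 24 mm thick at the handle, bystander; origin: underside near its middle, blade to its +x
- glue: a white bottle, 60 mm wide and 170 mm tall, standing, bystander; origin: centre of its underside
- pencil_pot: a dark steel pot, 80 mm wide and 100 mm tall, bystander; origin: centre of its underside
- offcut: a plywood offcut 120 x 55 x 20 mm, bystander; origin: centre of its underside
There are look-alikes about, which are no part of the job. Leave any blue or pink look-alike of the part that bears foot_center alone.

How it is judged:
By the outcome, as a careful person would: the job done as asked, in the order asked, and still so for the second after the job is handed in, while the arm keeps its last pose, push and grip.
It also fails if it takes over 72 s, if anything falls off the work surface, if the arm or the gripper's body presses on something with over 40 N, if the wrist force passes 120 N, or if a joint passes its speed limit or range.

## Working session

There is one attempt and no reset: what is moved stays moved. The work goes in short steps, Python scripts to look and compute and a shell command to move; the robot and the scene stay as the last step left them, time stands still between calls to the robot, and variables do not carry over. Pictures are saved under pics/ and viewed, and the job is handed in when it is done.

```bash
ls; mkdir -p pics
python3 - <<'E'
from workcell import ctrl
import cv2
print(ctrl.grasp_offset, ctrl.get_state())
for n in ["scene","top","wrist"]:
    c=ctrl.capture(n); cv2.imwrite(f"pics/{n}0.png",c["pixels"][:,:,::-1])
    print(n,c["fx"],c["fy"],c["cx"],c["cy"],c["D"],c["position"],c["rotation"])
E
```

```text
pics
18.700000000000003 {'t': 0.0, 'q': array([-8.30793264e+01,  1.96359960e+01,  8.73787135e+01,  2.35737727e-03,
        7.30772409e+01, -8.36624163e+00]), 'qd': array([ 2.47314694e-02, -3.26684897e-02, -8.22185882e-02,  3.69131020e-02,
        1.88242524e-05, -8.67564805e-02]), 'effort': array([-1.81802301e-03, -4.33684409e+01, -2.46013945e+01, -3.95595298e-04,
        7.90781662e-03,  1.98204708e-05]), 'tcp_pos': array([ 138.39012297, -505.99147401,  230.62094136]), 'tcp_rot': array([-1.79984391e+02,  9.06439493e-02, -7.47137605e+01]), 'force': array([-0.32077844, -0.35676503, -0.02640332]), 'wrist_torque': array([0.0382336 , 0.00353331, 0.02907294]), 'opening': 85.29669238656928}
scene 517.7327806342723 517.7327806342723 314.4795545694679 238.07312109378663 [-0.14254625  0.          0.          0.          0.        ] [865.84971373 545.82686665 918.67709168] [-142.47801031    0.20866591  148.59584571]
top 507.8541264760639 507.8541264760639 314.4183492336629 252.06520246698847 [0.01205448 0.         0.         0.         0.        ] [ 438.52441604  -39.03507306 1252.9763571 ] [-1.75964382e+02  6.19724769e-02 -9.10203246e+01]
wrist 373.22402582812725 373.22402582812725 322.6766185319838 237.05554438300723 [0.01566224 0.         0.         0.         0.        ] [ 217.88693875 -484.78284692  373.0090321 ] [ 1.61241524e+02  9.26124701e-02 -7.46841799e+01]
```

View pics/top0.png

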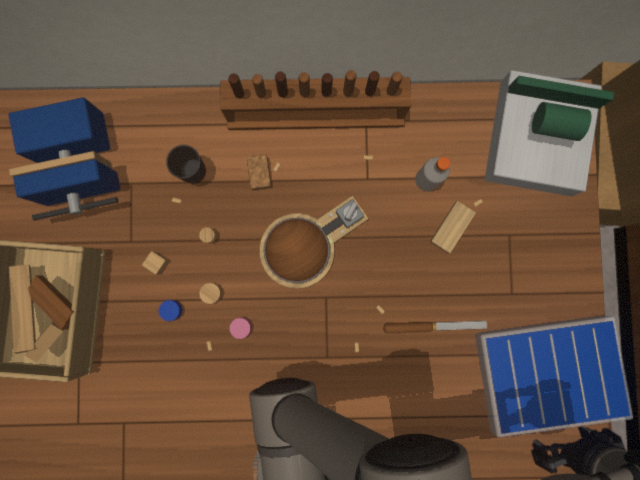

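View pics/scene0.png

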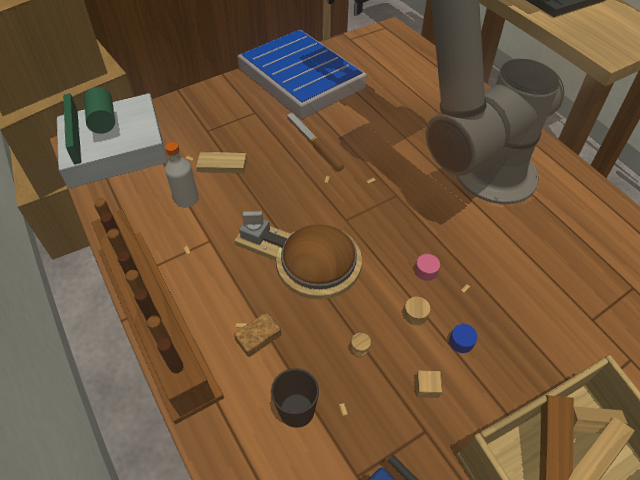

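```bash
cat > h.py <<'E'
import numpy as np, cv2
from scipy.spatial.transform import Rotation as R
def KD(c): return np.array([[c["fx"],0,c["cx"]],[0,c["fy"],c["cy"]],[0,0,1.]]),np.array(c["D"],float)
def Rm(c):
    r=np.array(c["rotation"],float)
    return r if r.shape==(3,3) else R.from_euler('xyz',r,degrees=True).as_matrix()
def rays(c,px):
    K,D=KD(c); u=cv2.undistortPoints(np.array(px,float).reshape(-1,1,2),K,D).reshape(-1,2)
    return np.c_[u,np.ones(len(u))]
def at_z(c,px,z):
    d=rays(c,px)@Rm(c).T; p=np.array(c["position"]); return p+d*((z-p[2])/d[:,2])[:,None]
def deproj(c,px):
    px=np.array(px).reshape(-1,2); r=rays(c,px); i=np.round(px).astype(int)
    return (r*c["depth"][i[:,1],i[:,0]][:,None])@Rm(c).T+np.array(c["position"])
def cloud(c):
    v,u=np.mgrid[0:480,0:640]; return deproj(c,np.c_[u.ravel(),v.ravel()]).reshape(480,640,3)
def proj(c,P):
    K,D=KD(c); M=Rm(c).T; return cv2.projectPoints(np.array(P,float).reshape(-1,3),cv2.Rodrigues(M)[0],-M@np.array(c["position"]),K,D)[0].reshape(-1,2)
E
python3 - <<'E'
from workcell import ctrl
from h import *
for n in ["top","scene"]:
    c=ctrl.capture(n)
    for q in ["foot_center","crown","stand","screw_grip","square_blank","drawer_knob","sanding_block","chisel","glue","pencil_pot","offcut"]:
        for f in ctrl.pinpoint(n,q)[:4]:
            print(n,q,round(f["score"],2),np.round(f["point"]),np.round(deproj(c,f["point"])[0]))
E
```

```text
top foot_center 0.94 [242. 326.] [351. 138.  26.]
top foot_center 0.88 [175. 308.] [396. 297.  33.]
top foot_center 0.55 [211. 291.] [436. 212.  27.]
top crown 0.82 [295. 247.] [533.   6.  85.]
top stand 0.66 [298. 251.] [525.  -1.  81.]
top stand 0.62 [425. 325.] [ 345. -303.   19.]
top screw_grip 0.64 [350. 209.] [ 618. -124.   91.]
top square_blank 0.71 [157. 263.] [504. 340.  31.]
top drawer_knob 0.49 [207. 237.] [565. 217.  41.]
top sanding_block 0.6 [258. 174.] [719.  95.  33.]
top chisel 0.72 [427. 325.] [ 346. -306.   22.]
top glue 0.73 [426. 179.] [ 685. -299.   98.]
top pencil_pot 0.65 [195. 172.] [709. 234.  96.]
top offcut 0.68 [257. 172.] [723.  98.  27.]
top offcut 0.63 [457. 222.] [ 592. -389.   18.]
scene foot_center 0.81 [415. 311.] [439. 220.  30.]
scene foot_center 0.74 [463. 337.] [395. 313.  29.]
scene foot_center 0.67 [430. 269.] [351. 157.  31.]
scene crown 0.7 [319. 236.] [522.  -5.  80.]
scene stand 0.71 [314. 262.] [560.  39.  69.]
scene screw_grip 0.55 [255. 218.] [ 612. -117.   81.]
scene square_blank 0.94 [427. 390.] [520. 361.  30.]
scene drawer_knob 0.8 [354. 348.] [585. 223.  34.]
scene drawer_knob 0.69 [318. 146.] [ 348. -292.   20.]
scene sanding_block 0.78 [259. 340.] [729. 114.  28.]
scene sanding_block 0.59 [316. 264.] [558.  41.  64.]
scene sanding_block 0.18 [222. 166.] [ 586. -359.   17.]
scene chisel 0.91 [317. 145.] [ 345. -300.   17.]
scene glue 0.73 [189. 197.] [ 700. -291.   33.]
scene pencil_pot 0.98 [296. 411.] [735. 262.   6.]
scene offcut 0.67 [223. 166.] [ 586. -354.   21.]
```

Foot candidates in the top view: plain wood disc (210,293), blue disc (170,310), pink disc (240,328), knob (207,235) and square block (153,263). I'm choosing the light-wood disc at (210,293). Next I'll crop in on it and measure.

Run:
```python
from workcell import ctrl
from h import *
from scipy.optimize import least_squares
out={}
for n in ["top","scene"]:
    c=ctrl.capture(n); P=cloud(c); ok=c["depth"]>0
    b=ok&(np.hypot(P[...,0]-420,P[...,1]-60)<350)&(abs(P[...,2])<12)
    print(n,"bench z",np.median(P[b][:,2]))
    m=ok&(np.hypot(P[...,0]-437,P[...,1]-215)<40)&(P[...,2]>20)
    q=P[m]; print(" foot n",len(q),"medz",np.median(q[:,2]),"ext",q.min(0)[:2],q.max(0)[:2])
    cn=max(cv2.findContours(m.astype(np.uint8),0,1)[0],key=len)[:,0]
    # masks of color
    hull=at_z(c,cn,30.)[:,:2]; (x,y),r=cv2.minEnclosingCircle(hull.astype(np.float32)); print(" circ",x,y,r)
    # sphere fit with known R=80
    d=np.hypot(P[...,0]-525,P[...,1]); m=ok&(d<62)&(P[...,2]>45)&(P[...,2]<100); q=P[m]
    f=least_squares(lambda s:np.linalg.norm(q-s,axis=1)-80,[525,0,7],loss='soft_l1'); print(" sphere",f.x,"crown z",f.x[2]+80,np.std(f.fun),len(q))
    # bar
    m=ok&(np.hypot(P[...,0]-615,P[...,1]+120)<40)&(P[...,2]>70)&(P[...,2]<110); q=P[m]
    mm=q[:,:2].mean(0); u,s,v=np.linalg.svd(q[:,:2]-mm,full_matrices=False)
    a=(q[:,:2]-mm)@v.T
    print(" bar",len(q),mm,v[0],np.degrees(np.arctan2(v[0,1],v[0,0])),np.ptp(a,axis=0),np.median(q[:,2]))
    z=ok&(np.hypot(P[...,0]-615,P[...,1]+120)<60)&(P[...,2]>40)
c=ctrl.capture("top"); im=c["pixels"][:,:,::-1]
a=cv2.resize(im[270:320,180:260],(400,250),interpolation=2); b=cv2.resize(im[190:240,310:390],(400,250),interpolation=2)
c=ctrl.capture("scene"); im=c["pixels"][:,:,::-1]
d=cv2.resize(im[285:335,375:455],(400,250),interpolation=2); e=cv2.resize(im[200:250,225:305],(400,250),interpolation=2)
cv2.imwrite("pics/crop.png",np.vstack([np.hstack([a,b]),np.hstack([d,e])]))
```

```text
top bench z -0.9812592785896186
 foot n 345 medz 29.204964165466436 ext [406.78317215 189.80460176] [454.8779424 240.048606 ]
 circ 429.9826965332031 213.797119140625 25.620582580566406
 sphere [530.23763485   4.38133355   3.99395776] crown z 83.99395776266176 1.875945612847356 2147
 bar 98 [ 614.08043625 -124.28192694] [-0.8760858   0.48215523] 151.1737416717355 [42.0106546  12.02528333] 89.50185421845038
scene bench z -0.6114350281369525
 foot n 488 medz 29.104053294905555 ext [403.95400982 189.19656988] [454.71986567 240.51755191]
 circ 430.8357238769531 217.23611450195312 28.389867782592773
 sphere [528.5456256    3.9285852    3.58442698] crown z 83.58442697942908 1.523314951333402 2064
 bar 190 [ 615.20966045 -121.98776608] [ 0.87769107 -0.47922686] -28.634919366448432 [42.27331375 14.50773906] 84.8071510798656
```

View pics/crop.png

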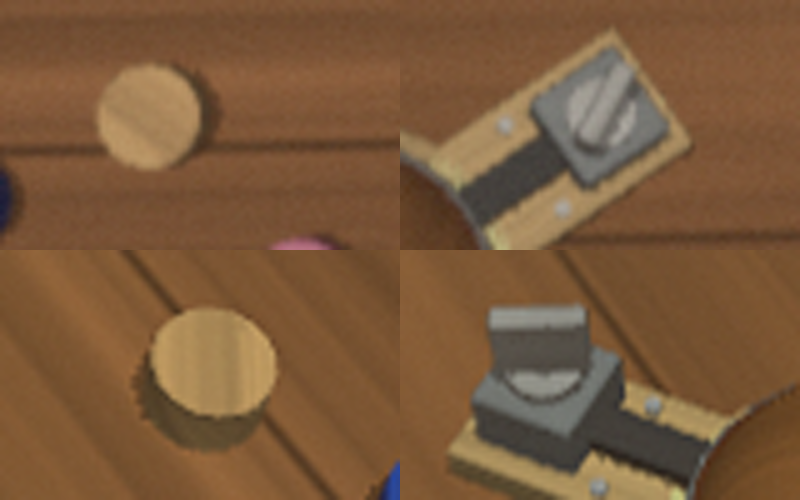

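The crop confirms a plain light-wood disc with straight sides at top-view pixel (210,293). The screw bar's axis lies at about -29°, and the block is on the stand's -y side as described. I'll move towards the foot first, at height.

```bash
python3 -m inch '[-2.2,-3.3,0,0,1,-2.2,-3.3,0,0,1,-2.2,-3.3,0,0,1,-2.2,-3.3,0,0,1,-2.2,-3.3,0,0,1,-2.2,-3.3,0,0,1,-2.2,-3.3,0,0,1,-2.2,-3.3,0,0,1,-2.2,-3.3,0,0,1,-2.2,-3.3,0,0,1]' 30
python3 -m inch '[0,0,0,-0.125,1,0,0,0,-0.125,1,0,0,0,-0.125,1,0,0,0,-0.125,1,0,0,0,-0.125,1,0,0,0,-0.125,1,0,0,0,-0.125,1,0,0,0,-0.125,1,0,0,0,-0.125,1,0,0,0,-0.125,1]'
```

```text
t: 2.38
tcp_pos: [399.7, -205.5, 231.6]
tcp_rot: [-180.0, -0.0, -74.7]
force: [0.7, -0.2, -0.2]
opening: 85.2
t: 3.22
tcp_pos: [398.8, -207.2, 231.4]
tcp_rot: [180.0, -0.0, -2.7]
force: [0.1, 0.7, 0.1]
opening: 85.7
```

```bash
python3 -m inch '[1.3,-2.8,0,0,1,1.3,-2.8,0,0,1,1.3,-2.8,0,0,1,1.3,-2.8,0,0,1,1.3,-2.8,0,0,1,1.3,-2.8,0,0,1,1.3,-2.8,0,0,1,0,0,0,0,1,0,0,0,0,1,0,0,0,0,1]'
cat > crown.py <<'E'
from workcell import ctrl
from h import *
from scipy.optimize import least_squares
c=ctrl.capture("wrist"); P=cloud(c); ok=c["depth"]>0
import sys
cv2.imwrite("pics/"+sys.argv[1],c["pixels"][:,:,::-1])
d=np.hypot(P[...,0]-529,P[...,1]-4); m=ok&(d<68)&(P[...,2]>45)&(P[...,2]<92); q=P[m]
f=least_squares(lambda s:np.linalg.norm(q-s,axis=1)-80,[525,0,7],loss='soft_l1',f_scale=.5); print("sphere",f.x,f.x[2]+80,len(q),np.median(abs(f.fun)))
f=least_squares(lambda s:np.linalg.norm(q-s[:3],axis=1)-s[3],[525,0,7,80],loss='soft_l1',f_scale=.5); print("sphere free",f.x,f.x[2]+f.x[3])
print("crown",[ (np.round(x["point"]),np.round(at_z(c,x["point"],87)[0],1)) for x in ctrl.pinpoint("wrist","crown")])
E
python3 crown.py w1.png
```

```text
t: 4.05
tcp_pos: [500.0, -16.6, 231.1]
tcp_rot: [180.0, 0.0, -3.1]
force: [-0.8, 0.1, -1.1]
opening: 85.5
sphere [527.31020337   1.58329166   4.63145466] 84.63145465967659 18521 0.3598001176070085
sphere free [527.31436245   1.61983374   5.07904957  79.6326964 ] 84.71174596757356
crown [(array([353., 196.]), array([523.8,   1.4,  87. ]))]
```

View pics/w1.png

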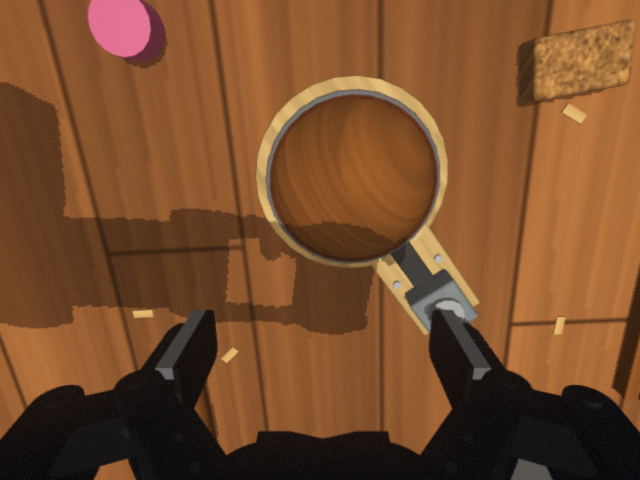

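The wrist view shows the bowl centred at about (355,170), with nothing on the crown. Next is a hover near the foot, measured with the same camera.

```bash
python3 -m inch '[-1.16,-3,0.8,0,1,-1.16,-3,0.8,0,1,-1.16,-3,0.8,0,1,-1.16,-3,0.8,0,1,-1.16,-3,0.8,0,1,-1.16,-3,0.8,0,1,-1.16,-3,0.8,0,1,0,0,0,0,1,0,0,0,0,1,0,0,0,0,1]'
cat > foot.py <<'E'
from workcell import ctrl
from h import *
import sys
c=ctrl.capture("wrist"); P=cloud(c); ok=c["depth"]>0
cv2.imwrite("pics/"+sys.argv[1],c["pixels"][:,:,::-1])
m=ok&(np.hypot(P[...,0]-430,P[...,1]-215)<40)&(P[...,2]>20)&(P[...,2]<36)
print("medz",np.median(P[m][:,2]),m.sum())
t=m&(abs(P[...,2]-np.median(P[m][:,2]))<2.5)
cn=max(cv2.findContours(t.astype(np.uint8),0,1)[0],key=len)[:,0]
q=deproj(c,cn); e=cv2.fitEllipse(cn.astype(np.float32)); print("ell",e)
q=at_z(c,cn,30); print("circ@30",cv2.minEnclosingCircle(q[:,:2].astype(np.float32)), at_z(c,[e[0]],30)[0])
q=P[t]; print("depth mid",(q.min(0)+q.max(0))/2,q.mean(0))
s=ctrl.get_state();print(s["tcp_pos"],s["tcp_rot"])
E
python3 foot.py w2.png
```

```text
t: 4.98
tcp_pos: [430.9, 196.8, 175.5]
tcp_rot: [180.0, -0.0, -3.1]
force: [0.0, -0.2, 0.2]
opening: 85.5
medz 29.811334137523033 3087
ell ((318.036865234375, 199.140625), (60.77351760864258, 61.82133483886719), 92.70765686035156)
circ@30 ((427.6897277832031, 212.49649047851562), 24.960193634033203) [427.73154531 213.20724512  30.        ]
depth mid [427.64217935 212.01297221  29.89518895] [427.7602748  212.97867876  29.81045156]
[431.09914978 196.49476556 175.64527293] [ 1.79988295e+02 -4.95233445e-02 -3.18222459e+00]
```

View pics/w2.png

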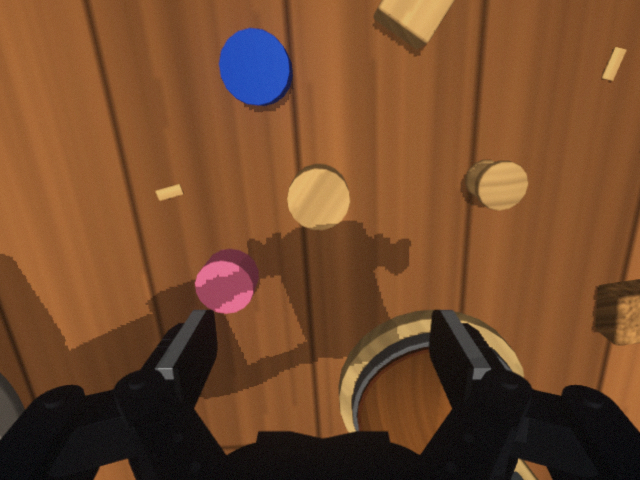

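The wrist image shows the wanted plain disc at (318,199). Blue is at (255,67), pink at (225,287), the knob at (500,186), and the square block at the top edge. The wrist camera reads about 2.4 mm lower in x and y than the fixed cameras, for both foot and crown, so I'll use the mean.

```bash
python3 -m inch '[-0.06,-0.35,2,0,1,-0.06,-0.35,2,0,1,-0.06,-0.35,2,0,1,-0.06,-0.35,2,0,1,-0.06,-0.35,2,0,1,0,0,2,0,1,0,0,2,0,1,0,0,1.5,0,1,0,0,0.9,0,1,0,0,0.5,0,1]' 30
python3 -m inch '[0,0,0.1,0,0.8,0,0,0,0,0.6,0,0,0,0,0.4,0,0,0,0,0.2,0,0,0,0,0,0,0,0,0,-0.2,0,0,0,0,-0.4,0,0,0,0,-0.5,0,0,0,0,-0.5,0,0,0,0,-0.5]' 30
```

```text
t: 5.87
tcp_pos: [428.7, 214.1, 5.5]
tcp_rot: [180.0, 0.1, -3.2]
force: [-0.1, -0.1, 0.3]
opening: 85.6
t: 6.7
tcp_pos: [429.0, 215.4, 6.3]
tcp_rot: [-180.0, -0.1, -3.1]
force: [-1.4, -1.0, 6.2]
opening: 48.9
```

```bash
python3 -m inch '[0,0,-0.1,0,-0.6,0,0,-0.2,0,-0.6,0,0,-0.5,0,-0.6,0,0,-1,0,-0.6,0,0,-2,0,-0.6,0,0,-2,0,-0.6,0,0,-2,0,-0.6,0,0,-2,0,-0.6,0,0,-2,0,-0.6,0,0,0,0,-0.6]' 30
python3 - <<'E'
from workcell import ctrl
from h import *
for n in ["wrist","scene","top"]:
    c=ctrl.capture(n); cv2.imwrite(f"pics/{n}3.png",c["pixels"][:,:,::-1])
    P=cloud(c); s=ctrl.get_state(); t=s["tcp_pos"]
    for x in ctrl.pinpoint(n,"foot_center")[:4]: print(n,x["score"],x["point"],deproj(c,x["point"])[0])
print(s["tcp_pos"],s["tcp_rot"],s["force"],s["opening"])
E
```

```text
t: 7.53
tcp_pos: [430.5, 216.0, 127.6]
tcp_rot: [-179.9, -0.4, -3.1]
force: [1.0, 0.4, -0.5]
opening: 48.8
wrist 0.97 [248.3, 95.3] [390.93534208 309.35360795  29.23939906]
wrist 0.69 [215.9, 330.4] [348.73343482 149.84285651  31.1448782 ]
wrist 0.55 [324.2, 325.8] [431.04562259 223.78077016 151.12645051]
scene 0.66 [463.0, 334.0] [389.71738919 308.76927699  27.69562125]
scene 0.59 [425.4, 277.3] [436.24335927 217.45937528 146.30801747]
top 0.75 [201.7, 293.3] [432.05271317 179.95973914 268.17171452]
top 0.62 [243.9, 326.0] [350.54703784 132.83393958  26.39862098]
top 0.35 [171.4, 308.6] [410.72324317 182.5751309  466.14064712]
[427.66809831 215.0459564  122.40634483] [ 1.79954147e+02  1.07708767e-01 -3.09458647e+00] [0.1564711  0.30959828 0.01333653] 48.91499747548669
```

View pics/wrist3.png

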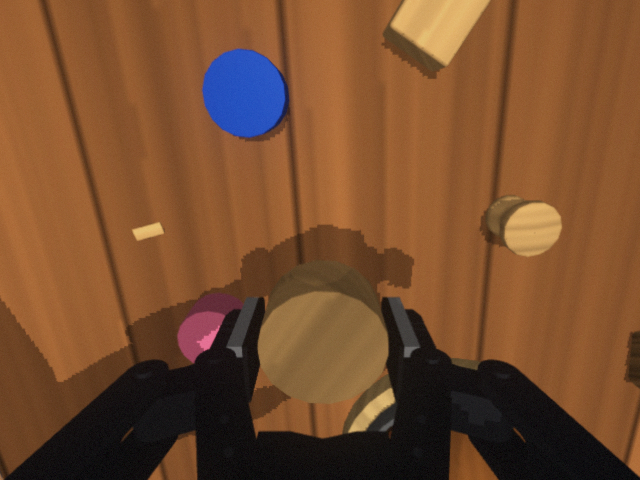

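View pics/scene3.png

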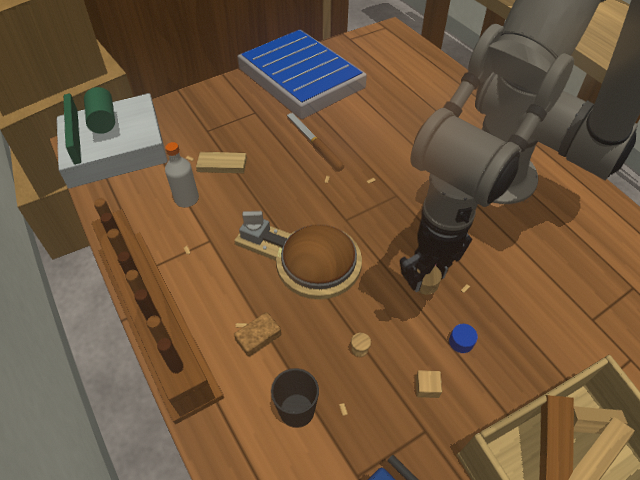

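```bash
cat > held.py <<'E'
from workcell import ctrl
from h import *
import sys
c=ctrl.capture("wrist"); P=cloud(c); ok=c["depth"]>0
s=ctrl.get_state();t=s["tcp_pos"];print(t,s["tcp_rot"],s["force"])
m=ok&(np.hypot(P[...,0]-t[0],P[...,1]-t[1])<29)&(P[...,2]>t[2]+10)&(P[...,2]<t[2]+40)
hsv=cv2.cvtColor(c["pixels"],cv2.COLOR_RGB2HSV); m&=(hsv[...,1]>60)
z=np.median(P[m][:,2]); tt=m&(abs(P[...,2]-z)<3)
q=P[tt]; A=np.c_[q[:,:2]-q[:,:2].mean(0),np.ones(len(q))]; k=np.linalg.lstsq(A,q[:,2],rcond=None)[0]
print("n",len(q),"top z",z,"tilt deg",np.degrees(np.arctan(k[:2])))
mask=cv2.morphologyEx(tt.astype(np.uint8),cv2.MORPH_OPEN,np.ones((5,5)))
cn=max(cv2.findContours(mask,0,1)[0],key=len)[:,0]
w=at_z(c,cn,z)[:,:2]; w=w
A=np.c_[2*w,np.ones(len(w))]; x=np.linalg.lstsq(A,(w**2).sum(1),rcond=None)[0]
print("circle LS",x[:2],np.sqrt(x[2]+x[0]**2+x[1]**2),"minenc",cv2.minEnclosingCircle(w.astype(np.float32)),"ext mid",(w.min(0)+w.max(0))/2,np.ptp(w,axis=0))
E
python3 held.py
```

```text
[427.79258604 215.09201924 122.32057043] [ 1.79952203e+02  1.13785059e-01 -3.09537660e+00] [-0.20945896  0.14971829 -0.5916408 ]
n 12270 top z 145.6634774082895 tilt deg [-0.25432836 -0.33346472]
circle LS [427.35707506 213.03286934] 24.75945367959354 minenc ((427.3074951171875, 212.78347778320312), 25.837017059326172) ext mid [427.31328472 212.97761767] [50.39730465 50.41499903]
```

```bash
python3 -m inch '[0.69,1.28,0,0,-0.6,1.39,2.57,0,0,-0.6,1.8,3.34,0,0,-0.6,1.8,3.34,0,0,-0.6,1.8,3.34,0,0,-0.6,1.8,3.34,0,0,-0.6,1.11,2.06,0,0,-0.6,0.71,1.28,0,0,-0.6,0,0,0,0,-0.6,0,0,0,0,-0.6]' 30
python3 held.py
python3 - <<'E'
from workcell import ctrl
from h import *
im=[]
for n in ["scene","wrist"]:
    c=ctrl.capture(n); im.append(c["pixels"][:,:,::-1])
cv2.imwrite("pics/m4.png",np.hstack([im[0][150:350,220:440],cv2.resize(im[1],(400,300))[:200]]))
E
```

```text
t: 8.72
tcp_pos: [527.6, 4.2, 122.5]
tcp_rot: [-180.0, 0.1, -3.2]
force: [-0.6, -0.2, 0.2]
opening: 48.8
[527.33980182   4.9883554  122.70800683] [-1.79970917e+02  1.02127496e-01 -3.08798897e+00] [-0.75587283  0.38542    -0.77265326]
n 12256 top z 145.90960622301623 tilt deg [-0.24965953 -0.21494382]
circle LS [527.26495156   2.22150839] 24.750263574193898 minenc ((527.2149658203125, 1.9271165132522583), 25.833555221557617) ext mid [527.21665385   2.21318522] [50.40101043 50.42329529]
```

View pics/m4.png

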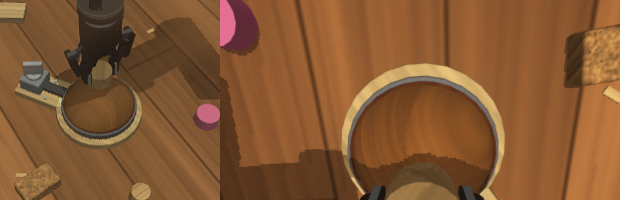

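```bash
python3 crown.py w4.png
python3 - <<'E'
from workcell import ctrl
from h import *
from scipy.optimize import least_squares
# stand plate / bowl rim circle in wrist: gather points of top of turntable ring by height
c=ctrl.capture("wrist"); P=cloud(c); ok=c["depth"]>0
r=np.hypot(P[...,0]-527.3,P[...,1]-1.6)
m=ok&(r<73)&(P[...,2]>40)&(P[...,2]<86)&(P[...,1]>15); q=P[m]
f=least_squares(lambda s:np.linalg.norm(q-s,axis=1)-80,[527,2,7],loss='soft_l1',f_scale=.5);print(f.x,len(q))
E
```

```text
sphere [527.56079578   1.56242313   4.57954301] 84.5795430126439 25609 0.3329263066999886
sphere free [527.57638523   1.71692141   5.21022864  79.45252356] 84.66275220559672
crown []
[527.58019174   1.51942384   4.6060142 ] 20294
```

```bash
python3 -m inch '[0.03,0.06,0.2,0,-0.6,0,0,0.4,0,-0.6,0,0,0.5,0,-0.6,0,0,0.5,0,-0.6,0,0,0.4,0,-0.6,0,0,0.3,0,-0.6,0,0,0.2,0,-0.6,0,0,0.1,0,-0.6,0,0,0,0,-0.6,0,0,0,0,-0.6]' 30
python3 -m inch '[0,0,0.05,0,-0.6,0,0,0.05,0,-0.6,0,0,0.05,0,-0.6,0,0,0.03,0,-0.6,0,0,0.03,0,-0.6,0,0,0.03,0,-0.6,0,0,0.03,0,-0.6,0,0,0,0,-0.6,0,0,0,0,-0.6,0,0,0,0,-0.6]' 30
python3 held.py
```

```text
t: 9.85
tcp_pos: [528.5, 3.4, 97.4]
tcp_rot: [180.0, -0.0, -3.1]
force: [0.2, 0.1, 0.9]
opening: 49.1
t: 10.68
tcp_pos: [528.4, 3.5, 94.6]
tcp_rot: [180.0, -0.0, -3.1]
force: [-0.3, 1.0, -0.3]
opening: 48.8
[528.44534629   3.45437942  94.59977152] [ 1.79993324e+02 -4.23593246e-03 -3.09422478e+00] [ 0.146134    0.08819259 -0.21289888]
n 12281 top z 117.92407355990449 tilt deg [-0.15798992 -0.30028326]
circle LS [528.03283089   1.3823035 ] 24.719682467090397 minenc ((528.0250244140625, 1.3027634620666504), 25.474424362182617) ext mid [528.02917645   1.35251955] [50.3365851  50.36547893]
```

```bash
python3 -m inch '[-0.03,-0.01,0.02,0,-0.6,0,0,0.02,0,-0.6,0,0,0.02,0,-0.6,0,0,0.02,0,-0.6,0,0,0.02,0,-0.6,0,0,0,0,-0.6,0,0,0,0,-0.6,0,0,0,0,-0.6,0,0,0,0,-0.6,0,0,0,0,-0.6]' 30
```

```text
t: 11.57
tcp_pos: [528.1, 3.6, 93.6]
tcp_rot: [180.0, -0.0, -3.1]
force: [-0.2, 0.2, -0.2]
opening: 48.9
```

```bash
python3 -m inch '[0,0,0.02,0,-0.6,0,0,0.02,0,-0.6,0,0,0.02,0,-0.6,0,0,0.02,0,-0.6,0,0,0.02,0,-0.6,0,0,0,0,-0.6,0,0,0,0,-0.6,0,0,0,0,-0.6,0,0,0,0,-0.6,0,0,0,0,-0.6]' 30
```

```text
t: 12.4
tcp_pos: [528.1, 3.6, 92.6]
tcp_rot: [180.0, -0.0, -3.1]
force: [0.3, 0.2, -1.3]
opening: 49.1
```

```bash
python3 -m inch '[0,0,0.02,0,-0.6,0,0,0.02,0,-0.6,0,0,0.02,0,-0.6,0,0,0,0,-0.6,0,0,0,0,-0.6,0,0,0,0,-0.6,0,0,0,0,-0.6,0,0,0,0,-0.6,0,0,0,0,-0.6,0,0,0,0,-0.6]' 30
python3 held.py
python3 - <<'E'
from workcell import ctrl
import numpy as np
for i in range(5):
    ctrl.capture("top"); s=ctrl.get_state(); print(np.round(s["force"],2),s["tcp_pos"][2])
E
```

```text
t: 13.23
tcp_pos: [528.1, 3.6, 92.0]
tcp_rot: [180.0, 0.0, -3.1]
force: [0.2, -0.3, -0.7]
opening: 48.6
[528.13798866   3.59787672  91.99021744] [ 1.79995296e+02 -2.35885138e-03 -3.09504940e+00] [0.04925569 0.32542831 0.43416546]
n 12266 top z 115.33099169769619 tilt deg [-0.14904285 -0.29047011]
circle LS [527.75700163   1.61648829] 24.71805897188638 minenc ((527.494873046875, 1.3923243284225464), 25.654991149902344) ext mid [527.51851991   1.5489393 ] [50.03514118 50.51131311]
[-0.19  0.18 -0.09] 91.96949745959667
[ 0.38  0.42 -0.01] 91.95824340933973
[-0.61  0.29 -0.49] 91.98863790367312
[-0.19  0.76  0.57] 91.98349877613558
[-0.37  0.72 -0.63] 91.97316028191327
```

```bash
python3 -m inch '[0,0,0.02,0,-0.6,0,0,0.02,0,-0.6,0,0,0.02,0,-0.6,0,0,0.02,0,-0.6,0,0,0,0,-0.6,0,0,0,0,-0.6,0,0,0,0,-0.6,0,0,0,0,-0.6,0,0,0,0,-0.6,0,0,0,0,-0.6]' 30; python3 held.py
```

```text
t: 14.37
tcp_pos: [528.1, 3.6, 91.2]
tcp_rot: [180.0, -0.0, -3.1]
force: [-1.3, 0.4, 1.6]
opening: 49.0
[528.15376446   3.5757726   91.24722447] [ 1.79993799e+02 -5.33727101e-03 -3.09699967e+00] [-0.61813742 -0.7481958   1.25883345]
n 12304 top z 114.60339620969 tilt deg [-0.17513584 -0.27795952]
circle LS [527.78504449   1.54945049] 24.746328463741918 minenc ((527.8914794921875, 1.2915630340576172), 25.64323616027832) ext mid [527.82801836   1.36554567] [50.14664014 50.13832538]
```

```bash
python3 -m inch '[0,0,0,0,0.1,0,0,0,0,0.15,0,0,0,0,0.18,0,0,0,0,0.22,0,0,0,0,0.28,0,0,0,0,0.35,0,0,0,0,0.45,0,0,0,0,0.55,0,0,0,0,0.65,0,0,0,0,0.75]' 30; python3 held.py
```

```text
t: 15.25
tcp_pos: [528.1, 3.6, 91.2]
tcp_rot: [180.0, -0.0, -3.1]
force: [0.3, -0.4, 0.9]
opening: 74.3
[528.14797369   3.59925797  91.17265794] [ 1.79995340e+02 -2.31434905e-03 -3.09122967e+00] [-0.05827338 -0.31913849  0.39244579]
n 11834 top z 114.5958076879137 tilt deg [0.09106431 0.76273442]
circle LS [527.70435587   1.17143902] 24.51642325800568 minenc ((527.5637817382812, 1.1696674823760986), 25.129133224487305) ext mid [527.53107291   1.10993186] [48.49070371 49.57117701]
```

```bash
python3 -m inch '[0,0,0,0,1,0,0,-0.1,0,1,0,0,-0.3,0,1,0,0,-0.6,0,1,0,0,-1,0,1,0,0,-2,0,1,0,0,-2,0,1,0,0,-2,0,1,0,0,-2,0,1,0,0,0,0,1]' 30
cat > placed.py <<'E'
from workcell import ctrl
from h import *
from scipy.optimize import least_squares
import sys
tag=sys.argv[1]
for n in sys.argv[2:]:
    c=ctrl.capture(n); P=cloud(c); ok=c["depth"]>0
    cv2.imwrite(f"pics/{n}{tag}.png",c["pixels"][:,:,::-1])
    r=np.hypot(P[...,0]-528,P[...,1]-3)
    t=ok&(r<34)&(P[...,2]>108)&(P[...,2]<124); q=P[t]
    if len(q)<50: print(n,"foot not seen",len(q)); continue
    A=np.c_[q[:,:2]-q[:,:2].mean(0),np.ones(len(q))]; k=np.linalg.lstsq(A,q[:,2],rcond=None)[0]
    z=np.median(q[:,2]); t&=abs(P[...,2]-z)<4
    cn=max(cv2.findContours(t.astype(np.uint8),0,1)[0],key=len)[:,0]
    w=at_z(c,cn,z)[:,:2]; A=np.c_[2*w,np.ones(len(w))]; x=np.linalg.lstsq(A,(w**2).sum(1),rcond=None)[0]
    b=ok&(r<73)&(r>35)&(P[...,2]>38)&(P[...,2]<75); qb=P[b]
    f=least_squares(lambda s:np.linalg.norm(qb-s,axis=1)-80,[528,2,7],loss='soft_l1',f_scale=.5)
    print(n,"foot",x[:2],"r",np.sqrt(x[2]+x[0]**2+x[1]**2),"z",z,"tilt",np.degrees(np.arctan(k[:2])),"bowl",f.x,len(qb))
E
python3 placed.py 5 wrist scene top
```

```text
t: 16.13
tcp_pos: [530.3, 3.4, 196.3]
tcp_rot: [180.0, -0.5, -3.1]
force: [1.2, -0.5, -0.1]
opening: 85.3
wrist foot [527.40358984   0.65597918] r 24.55631487109214 z 114.72197608846102 tilt [0.02061683 0.02230542] bowl [527.45806604   1.66467547   4.54878198] 15116
scene foot [529.57671406   3.69705787] r 24.261428853291704 z 113.58833515505688 tilt [-0.66986278  0.11902445] bowl [528.54711068   3.90012505   3.37037656] 2102
top foot not seen 0
```

Run:
```python
import cv2,numpy as np
a=cv2.imread("pics/wrist5.png");b=cv2.imread("pics/scene5.png")
cv2.imwrite("pics/m5.png",np.hstack([cv2.resize(a,(400,300)),cv2.resize(b[150:330,220:460],(400,300))]))
```

```text
(no output)
```

View pics/m5.png

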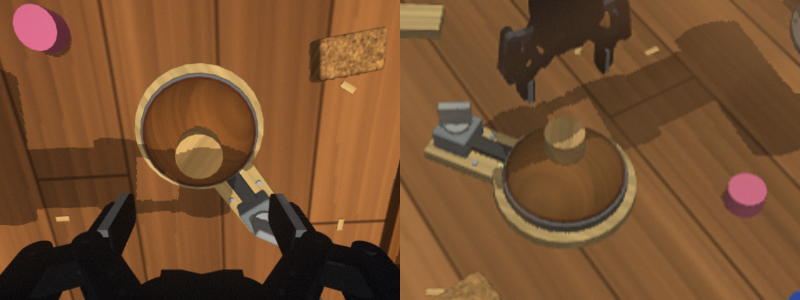

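The foot is balanced and level, within about 1 mm of the crown centre: wrist view (198,155) in the left panel, scene (565,140) in the right. On to the screw.

```bash
python3 -m inch '[0.8,1,0,0,1,1.4,1.9,0,0,1,2,2.6,0,0,1,2,2.6,0,0,1,1.6,2.1,0,0,1,1,1.3,0,0,1,0.5,0.7,0,0,1,0,0,0,-0.12,1,0,0,0,-0.12,1,0,0,0,-0.12,1]' 30
python3 -m inch '[0,0,0,-0.12,1,0,0,0,-0.12,1,0,0,0,-0.12,1,0,0,0,-0.12,1,0,0,0,-0.12,1,0,0,0,-0.12,1,0,0,0,-0.04,1,0,0,0,0,1,0,0,0,0,1,0,0,0,0,1]' 30
cat > bar.py <<'E'
from workcell import ctrl
from h import *
import sys
for n in sys.argv[2:]:
    c=ctrl.capture(n); P=cloud(c); ok=c["depth"]>0
    cv2.imwrite(f"pics/{n}{sys.argv[1]}.png",c["pixels"][:,:,::-1])
    m=ok&(np.hypot(P[...,0]-614.5,P[...,1]+123)<40)&(P[...,2]>70)&(P[...,2]<100); q=P[m]
    if len(q)<30: print(n,"none"); continue
    zt=np.percentile(q[:,2],90); m&=P[...,2]>zt-3
    cn=max(cv2.findContours(m.astype(np.uint8),0,1)[0],key=len)[:,0]
    w=at_z(c,cn,zt)[:,:2].astype(np.float32); rc=cv2.minAreaRect(w); b=cv2.boxPoints(rc); e=[b[1]-b[0],b[2]-b[1]]; d=max(e,key=np.linalg.norm)
    print(n,"bar z",zt,"rect",rc,"dir",np.degrees(np.arctan2(d[1],d[0]))%180)
    for x in ctrl.pinpoint(n,"screw_grip")[:2]: print("   pin",x["score"],x["point"],at_z(c,x["point"],80)[0])
s=ctrl.get_state(); print(s["tcp_pos"],s["tcp_rot"],s["q"])
E
python3 bar.py 6 wrist scene top; python3 placed.py 6b wrist scene
```

```text
t: 17.12
tcp_pos: [614.0, -123.5, 190.0]
tcp_rot: [-179.9, 0.1, 17.9]
force: [0.1, 0.0, 0.6]
opening: 85.4
t: 17.95
tcp_pos: [614.2, -123.2, 190.7]
tcp_rot: [-180.0, 0.0, 61.0]
force: [0.3, -1.5, -0.2]
opening: 85.2
wrist bar z 91.24606212354965 rect ((612.1105346679688, -127.2348861694336), (11.405866622924805, 40.49446105957031), 61.14176559448242) dir 151.14174
   pin 0.59 [315.4, 233.4] [ 611.44059127 -128.10824733   80.        ]
scene bar z 90.67887278180078 rect ((615.7767944335938, -123.36592102050781), (12.134543418884277, 39.96805953979492), 63.29345703125) dir 153.29341
   pin 0.79 [250.3, 216.5] [ 618.60367574 -125.7200489    80.        ]
top bar z 92.52919193153707 rect ((607.1625366210938, -119.62492370605469), (11.10816764831543, 18.08743667602539), 67.08515167236328) dir 157.08513
   pin 0.6 [349.0, 210.5] [ 616.8535628  -121.47383381   80.        ]
[ 614.38951697 -123.23686011  191.18247979] [1.79999137e+02 3.96941711e-03 6.10566688e+01] [-1.83431410e+01  3.20911112e+01  7.35418867e+01 -4.21637401e-03
  7.43668842e+01 -7.93986737e+01]
wrist foot [534.49505506  -4.38076013] r 19.1815775660609 z 114.47700753197147 tilt [-0.68909452  2.58505385] bowl [527.22855471   1.95299695   4.60896658] 14607
scene foot [529.4301514   3.7078928] r 24.287718067304432 z 113.57725328334857 tilt [-0.78015842  0.2723775 ] bowl [528.60490988   3.86936654   3.48137356] 2096
```

View pics/wrist6.png

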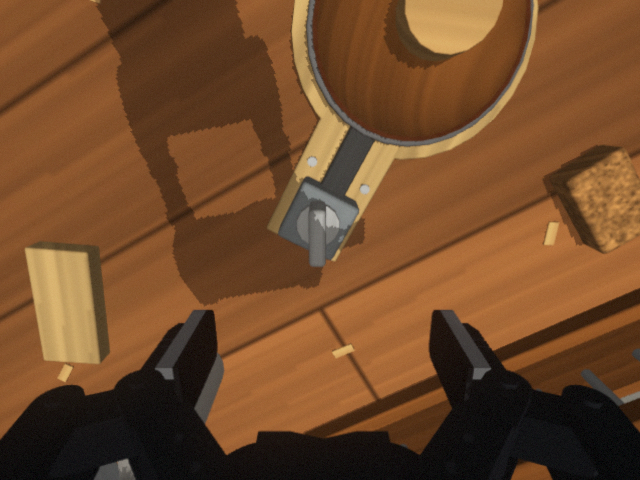

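```bash
python3 -m inch '[-0.07,0,2,0,1,-0.07,0,2,0,1,-0.07,0,2,0,1,-0.07,0,2,0,1,-0.06,0,1.5,0,1,0,0,1.2,0,1,0,0,0.8,0,1,0,0,0.6,0,1,0,0,0.4,0,1,0,0,0.2,0,1]' 30
python3 -m inch '[0,0,0,0,0.6,0,0,0,0,0.3,0,0,0,0,0.1,0,0,0,0,-0.1,0,0,0,0,-0.3,0,0,0,0,-0.5,0,0,0,0,-0.6,0,0,0,0,-0.7,0,0,0,0,-0.8,0,0,0,0,-0.9]' 30
python3 -m inch '[0,0,0,0,-1,0,0,0,0,-1,0,0,0,0,-1,0,0,0,0,-1,0,0,0,0,-1,0,0,0,0,-1,0,0,0,0,-1,0,0,0,0,-1,0,0,0,0,-1,0,0,0,0,-1]' 30
cat > st.py <<'E'
from workcell import ctrl
import numpy as np
s=ctrl.get_state(); y=np.radians(s["tcp_rot"][2]); f=s["force"]
print("t",s["t"],"pos",np.round(s["tcp_pos"],1),"rot",np.round(s["tcp_rot"],2),"F",np.round(f,1),"Ftool xy",np.round([f[0]*np.cos(y)+f[1]*np.sin(y),f[0]*np.sin(y)-f[1]*np.cos(y)],1),"T",np.round(s["wrist_torque"],3),"op",round(s["opening"],1),"q6",round(s["q"][5],1))
E
python3 st.py
```

```text
t: 19.18
tcp_pos: [613.0, -126.2, 64.2]
tcp_rot: [180.0, -0.0, 61.1]
force: [0.5, -0.1, -1.1]
opening: 85.0
t: 20.02
tcp_pos: [612.5, -126.7, 64.4]
tcp_rot: [180.0, 0.0, 61.1]
force: [-2.2, -2.9, 2.1]
opening: 11.3
t: 20.85
tcp_pos: [612.6, -126.7, 64.4]
tcp_rot: [180.0, 0.0, 61.1]
force: [-3.7, -3.4, 3.6]
opening: 11.4
t 20.85 pos [ 612.6 -126.7   64.4] rot [1.7999e+02 4.0000e-02 6.1080e+01] F [-3.7 -3.4  3.6] Ftool xy [-4.7 -1.7] T [-0.626  0.58   0.076] op 11.4 q6 -79.7
```

Gripped (11.4 mm opening, matching the 12 mm bar) with only a small side force. Turning clockwise now, cautiously.

```bash
python3 -m inch '[-0.03,0,0,0.03,-1,-0.02,0,0,0.05,-1,0,0,0,0.06,-1,0,0,0,0.06,-1,0,0,0,0.06,-1,0,0,0,0.06,-1,0,0,0,0.06,-1,0,0,0,0.06,-1,0,0,0,0.04,-1,0,0,0,0.02,-1]' 40
python3 st.py; python3 bar.py 7 scene; python3 placed.py 7b scene
```

```text
t: 21.68
tcp_pos: [612.9, -126.3, 64.4]
tcp_rot: [180.0, -0.1, 32.3]
force: [-0.4, -1.5, 3.4]
opening: 11.6
t 21.6833 pos [ 612.9 -126.3   64.4] rot [ 1.7998e+02 -5.0000e-02  3.2330e+01] F [-0.4 -1.5  3.4] Ftool xy [-1.1  1.1] T [-0.044  0.139  0.003] op 11.6 q6 -51.0
scene bar z 94.56643927006021 rect ((620.4439697265625, -110.39824676513672), (15.739734649658203, 5.88668966293335), 2.694462299346924) dir 2.6944902
   pin 0.59 [252.8, 216.5] [ 614.07895797 -122.92692044   80.        ]
[ 612.95341363 -126.34916411   64.42623785] [ 1.79978949e+02 -5.76724706e-02  3.24388008e+01] [-1.86752525e+01  3.92858538e+01  8.19815569e+01  3.70799903e-02
  5.86800031e+01 -5.11333029e+01]
scene foot [529.47185861   3.87975601] r 24.37698086929178 z 113.47975979284229 tilt [-0.41095966 -0.03837888] bowl [528.57505839   3.77822971   3.42799703] 2119
```

```bash
python3 -m inch '[0,0,0,0.04,-1,0,0,0,0.05,-1,0,0,0,0.05,-1,0,0,0,0.05,-1,0,0,0,0.05,-1,0,0,0,0.05,-1,0,0,0,0.05,-1,0,0,0,0.04,-1,0,0,0,0.02,-1,0,0,0,0,-1]' 40
python3 st.py
python3 -m inch '[0,0,0,0.02,-1,0,0,0,0.02,-1,0,0,0,0.02,-1,0,0,0,0.02,-1,0,0,0,0.02,-1,0,0,0,0.02,-1,0,0,0,0.02,-1,0,0,0,0.02,-1,0,0,0,0.02,-1,0,0,0,0.02,-1]' 40
python3 st.py
```

```text
t: 22.67
tcp_pos: [613.3, -126.2, 64.4]
tcp_rot: [-180.0, -0.1, 9.5]
force: [3.5, 2.1, 2.9]
opening: 11.0
t 22.6667 pos [ 613.3 -126.2   64.4] rot [-1.80e+02 -1.00e-01  9.53e+00] F [3.5 2.1 2.9] Ftool xy [ 3.8 -1.5] T [ 0.394 -0.522 -0.059] op 11.0 q6 -28.2
t: 23.5
tcp_pos: [613.5, -126.3, 64.4]
tcp_rot: [-180.0, -0.1, -2.0]
force: [4.5, 3.1, 2.2]
opening: 11.0
t 23.5 pos [ 613.5 -126.3   64.4] rot [-1.7998e+02 -1.3000e-01 -2.0200e+00] F [4.5 3.1 2.2] Ftool xy [ 4.4 -3.2] T [ 0.526 -0.838  0.085] op 11.0 q6 -16.7
```

```bash
python3 -m inch '[0.05,0,0,0.02,-1,0,0,0,0.02,-1,0,0,0,0.02,-1,0,0,0,0.02,-1,0,0,0,0.02,-1,0,0,0,0.02,-1,0,0,0,0.02,-1,0,0,0,0.02,-1,0,0,0,0.02,-1,0,0,0,0.02,-1]' 40
python3 st.py
python3 -m inch '[0,0,0,0.02,-1,0,0,0,0.02,-1,0,0,0,0.02,-1,0,0,0,0.02,-1,0,0,0,0.02,-1,0,0,0,0.02,-1,0,0,0,0.02,-1,0,0,0,0.02,-1,0,0,0,0.02,-1,0,0,0,0.02,-1]' 40
python3 st.py
```

```text
t: 24.33
tcp_pos: [613.7, -126.3, 64.4]
tcp_rot: [-180.0, -0.1, -13.5]
force: [5.4, 4.2, 2.1]
opening: 11.4
t 24.3333 pos [ 613.7 -126.3   64.4] rot [-1.7996e+02 -9.0000e-02 -1.3490e+01] F [5.4 4.2 2.1] Ftool xy [ 4.3 -5.4] T [ 0.638 -0.812  0.09 ] op 11.4 q6 -5.2
t: 25.17
tcp_pos: [613.9, -126.4, 64.4]
tcp_rot: [-179.9, -0.1, -25.0]
force: [5.6, 3.1, 1.8]
opening: 11.2
t 25.1667 pos [ 613.9 -126.4   64.4] rot [-1.7994e+02 -1.1000e-01 -2.4950e+01] F [5.6 3.1 1.8] Ftool xy [ 3.7 -5.2] T [ 0.571 -0.925  0.065] op 11.2 q6 6.3
```

```bash
python3 -m inch '[0.04,-0.03,0,0.02,-1,0,0,0,0.02,-1,0,0,0,0.02,-1,0,0,0,0.02,-1,0,0,0,0.02,-1,0,0,0,0.02,-1,0,0,0,0.02,-1,0,0,0,0.02,-1,0,0,0,0.02,-1,0,0,0,0.02,-1]' 40
python3 st.py
```

```text
t: 26.0
tcp_pos: [614.1, -126.5, 64.4]
tcp_rot: [-180.0, -0.1, -36.4]
force: [4.8, 3.9, 2.6]
opening: 11.2
t 26.0 pos [ 614.1 -126.5   64.4] rot [-1.7995e+02 -7.0000e-02 -3.6430e+01] F [4.8 3.9 2.6] Ftool xy [ 1.5 -6. ] T [ 0.489 -0.812  0.083] op 11.2 q6 17.8
```

```bash
python3 -m inch '[0,0,0,0.02,-1,0,0,0,0.02,-1,0,0,0,0.02,-1,0,0,0,0.02,-1,0,0,0,0.02,-1,0,0,0,0.02,-1,0,0,0,0.02,-1,0,0,0,0.02,-1,0,0,0,0.02,-1,0,0,0,0.02,-1]' 40
python3 st.py
```

```text
t: 26.83
tcp_pos: [614.3, -126.6, 64.4]
tcp_rot: [-179.9, -0.1, -47.9]
force: [5.1, 2.3, 2.4]
opening: 11.4
t 26.8333 pos [ 614.3 -126.6   64.4] rot [-1.7993e+02 -9.0000e-02 -4.7890e+01] F [5.1 2.3 2.4] Ftool xy [ 1.7 -5.3] T [ 0.475 -0.902  0.082] op 11.4 q6 29.2
```

```bash
python3 -m inch '[0,-0.03,0,0.02,-1,0,0,0,0.02,-1,0,0,0,0.02,-1,0,0,0,0.02,-1,0,0,0,0.02,-1,0,0,0,0.02,-1,0,0,0,0.02,-1,0,0,0,0.02,-1,0,0,0,0.02,-1,0,0,0,0.02,-1]' 40
python3 st.py
```

```text
t: 27.67
tcp_pos: [614.2, -126.6, 64.7]
tcp_rot: [180.0, -0.1, -59.0]
force: [5.0, 0.2, 4.6]
opening: 11.1
t 27.6667 pos [ 614.2 -126.6   64.7] rot [ 1.7998e+02 -1.4000e-01 -5.9030e+01] F [5.  0.2 4.6] Ftool xy [ 2.4 -4.4] T [ 0.136 -0.785  4.14 ] op 11.1 q6 40.5
```

```bash
python3 -m inch '[0,0,0,0.02,-1,0,0,0,0.02,-1,0,0,0,0.02,-1,0,0,0,0.02,-1,0,0,0,0.02,-1,0,0,0,0.02,-1,0,0,0,0.02,-1,0,0,0,0.02,-1,0,0,0,0.02,-1,0,0,0,0.02,-1]' 40
python3 st.py
```

```text
t: 28.5
tcp_pos: [614.2, -126.6, 64.9]
tcp_rot: [179.9, -0.3, -69.9]
force: [5.0, 1.5, 6.8]
opening: 11.6
t 28.5 pos [ 614.2 -126.6   64.9] rot [179.91  -0.3  -69.89] F [5.  1.5 6.8] Ftool xy [ 0.3 -5.2] T [ 0.194 -0.74   9.092] op 11.6 q6 51.6
```

The screw seated: torque rises sharply from a yaw of about -50° and has reached 9 N m because I overdrove it. I'll back off gently and find where the torque vanishes.

```bash
python3 -m inch '[0,0,0,-0.02,-1,0,0,0,-0.03,-1,0,0,0,-0.03,-1,0,0,0,-0.03,-1,0,0,0,-0.03,-1,0,0,0,-0.03,-1,0,0,0,-0.03,-1,0,0,0,0,-1,0,0,0,0,-1,0,0,0,0,-1]' 40
python3 st.py
```

```text
t: 29.33
tcp_pos: [614.2, -126.6, 64.7]
tcp_rot: [180.0, -0.1, -59.0]
force: [4.7, 1.3, 4.7]
opening: 11.6
t 29.3333 pos [ 614.2 -126.6   64.7] rot [ 1.7999e+02 -1.3000e-01 -5.9020e+01] F [4.7 1.3 4.7] Ftool xy [ 1.3 -4.7] T [ 0.157 -0.822  4.087] op 11.6 q6 40.5
```

```bash
python3 -m inch '[0,0,0,-0.02,-1,0,0,0,-0.02,-1,0,0,0,-0.02,-1,0,0,0,-0.02,-1,0,0,0,-0.02,-1,0,0,0,-0.02,-1,0,0,0,0,-1,0,0,0,0,-1,0,0,0,0,-1,0,0,0,0,-1]' 40
python3 st.py; python3 placed.py 8 scene
```

```text
t: 30.17
tcp_pos: [614.2, -126.6, 64.5]
tcp_rot: [-179.9, -0.1, -52.5]
force: [6.0, 1.4, 3.8]
opening: 11.2
t 30.1667 pos [ 614.2 -126.6   64.5] rot [-1.7995e+02 -6.0000e-02 -5.2480e+01] F [6.  1.4 3.8] Ftool xy [ 2.6 -5.6] T [ 0.152 -0.875  1.779] op 11.2 q6 33.8
scene foot [529.41390901   3.83013063] r 24.436004403846773 z 113.36881375043538 tilt [ 0.03690407 -0.47063163] bowl [528.65237785   3.74747039   3.43219224] 2082
```

```bash
python3 -m inch '[0,0,0,-0.02,-1,0,0,0,-0.02,-1,0,0,0,-0.02,-1,0,0,0,0,-1,0,0,0,0,-1,0,0,0,0,-1,0,0,0,0,-1,0,0,0,0,-1,0,0,0,0,-1,0,0,0,0,-1]' 40
python3 st.py
```

```text
t: 31.05
tcp_pos: [614.3, -126.6, 64.4]
tcp_rot: [-179.9, -0.0, -49.2]
force: [5.8, 1.2, 3.7]
opening: 11.0
t 31.05 pos [ 614.3 -126.6   64.4] rot [-1.7991e+02 -4.0000e-02 -4.9200e+01] F [5.8 1.2 3.7] Ftool xy [ 2.9 -5.2] T [ 0.195 -0.953  0.631] op 11.0 q6 30.5
```

The seat is at a tool yaw of about -47.5°, so the target is +42.5°. That is 1.60 rad counter-clockwise from here.

```bash
python3 -m inch '[0,0,0,-0.03,-1,0,0,0,-0.06,-1,0,0,0,-0.07,-1,0,0,0,-0.08,-1,0,0,0,-0.08,-1,0,0,0,-0.08,-1,0,0,0,-0.08,-1,0,0,0,-0.08,-1,0,0,0,-0.08,-1,0,0,0,-0.06,-1]' 40
python3 st.py
```

```text
t: 31.88
tcp_pos: [613.6, -126.2, 64.4]
tcp_rot: [-179.9, -0.0, -9.0]
force: [3.0, 2.3, 5.2]
opening: 11.4
t 31.8833 pos [ 613.6 -126.2   64.4] rot [-179.9    -0.     -8.96] F [3.  2.3 5.2] Ftool xy [ 2.6 -2.8] T [ 0.406 -0.508 -0.132] op 11.4 q6 -9.8
```

```bash
python3 -m inch '[0,0,0,-0.08,-1,0,0,0,-0.1,-1,0,0,0,-0.1,-1,0,0,0,-0.1,-1,0,0,0,-0.1,-1,0,0,0,-0.1,-1,0,0,0,-0.1,-1,0,0,0,-0.08,-1,0,0,0,-0.05,-1,0,0,0,-0.03,-1]' 40
python3 st.py; python3 placed.py 9 scene wrist
```

```text
t: 32.72
tcp_pos: [612.8, -126.4, 64.4]
tcp_rot: [-179.9, 0.0, 39.1]
force: [-0.6, 2.2, 7.5]
opening: 10.8
t 32.7167 pos [ 612.8 -126.4   64.4] rot [-1.7987e+02  1.0000e-02  3.9100e+01] F [-0.6  2.2  7.5] Ftool xy [ 1.  -2.1] T [ 0.194 -0.133 -0.068] op 10.8 q6 -57.8
scene foot [529.63882715   3.95189697] r 24.424250776960644 z 113.47102527250246 tilt [-0.50940229 -0.17544848] bowl [528.57337056   3.71693016   3.46878893] 2099
wrist foot not seen 0
```

```bash
python3 -m inch '[0,0,0,-0.02,-1,0,0,0,-0.02,-1,0,0,0,-0.015,-1,0,0,0,0,-1,0,0,0,0,-1,0,0,0,0,-1,0,0,0,0,-1,0,0,0,0,-1,0,0,0,0,-1,0,0,0,0,-1]' 40
python3 st.py
python3 - <<'E'
from workcell import ctrl
import cv2,numpy as np
a=ctrl.capture("scene")["pixels"][:,:,::-1]; b=ctrl.capture("wrist")["pixels"][:,:,::-1]; c=ctrl.capture("top")["pixels"][:,:,::-1]
cv2.imwrite("pics/m10.png",np.vstack([np.hstack([cv2.resize(a[120:300,200:440],(400,300)),cv2.resize(b,(400,300))]),np.hstack([cv2.resize(a,(400,300)),cv2.resize(c,(400,300))])]))
E
```

```text
t: 33.65
tcp_pos: [612.8, -126.5, 64.4]
tcp_rot: [-179.9, 0.0, 42.1]
force: [-0.8, 1.4, 6.7]
opening: 11.5
t 33.65 pos [ 612.8 -126.5   64.4] rot [-1.7987e+02  1.0000e-02  4.2110e+01] F [-0.8  1.4  6.7] Ftool xy [ 0.3 -1.6] T [ 0.263 -0.096  0.078] op 11.5 q6 -60.8
```

View pics/m10.png

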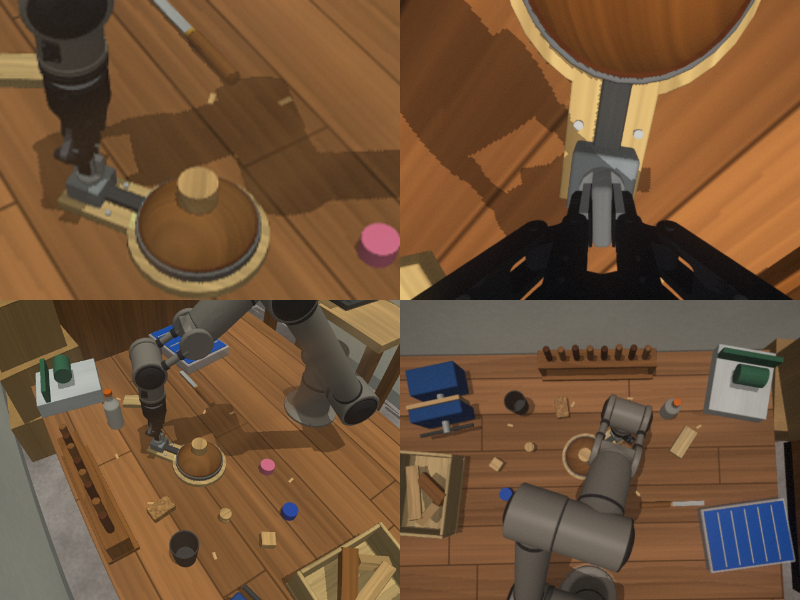

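The foot sits level on the crown (scene crop (198,187)). In the wrist view the bar is held square between the pads at (601,205). The yaw is 42.1°, about 90° back from the seat, and the bystanders have not moved. Handing in.

```bash
python3 -c "
from workcell import ctrl
print(ctrl.job_done()); print(ctrl.get_state()['t'])"; python3 st.py
```

```text
the job is handed in; nothing more can be done
None
the job is handed in; nothing more can be done
the job is handed in; nothing more can be done
```

The job is done and handed in at about 34 s of the 72 s allowed. I put the light-wood disc on the bowl's crown and let go. I then turned the brake screw clockwise about 109° until it seated, backed it off about 90°, and left it gripped there.

**Last checks:**
- **Foot:** it is still balanced and level to within about 0.5°, about 1 mm off the bowl's centre by the fixed camera over the scene.
- **Screw:** it is gripped at an 11.5 mm opening, with side forces under 2 N. The back-off is good to about half a degree, since I put the seat at -47.5 to -47.9° of tool yaw and finished at 42.1°.
- **Bystanders:** they look unmoved in the last pictures; I compared them by eye and did not measure them.

**What went wrong or disagreed:**
- **Overdriven seat:** I sent two turning moves at once, so the tool went about 22° past the stop. The wrist moment reached about 9 N m, though the wrist force stayed below 10 N. The torque was the same at the same angle on the way back, so the grip had not slipped. I set the back-off from where the torque vanished.
- **Camera disagreement:** the wrist camera read about 2 to 2.5 mm lower in x and y than the fixed ones, so I placed the foot by relative measurement.

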